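# Hook a sprung stop key out of the chassis jig's T-slot

### The arm

A 6-joint arm with a two-finger parallel gripper is mounted at the origin on the work surface; the furniture and walls round the work are solid. World frame = base frame: x ahead of the robot, y to its left, z up, the work surface at z = 0. Lengths are in m, angles in rad, forces in N, time in s.
With the tool pointing down it reaches from about 0.325 to 1 m from the base axis. Payload 5.1 kg.
Tool frame: the origin (TCP) lies at the very end of the fingers, on their centre line; the grasp point (between the pads) lies 19 mm behind it; z points along the fingers, y is the line along which they close (so a half turn about z gives the same grasp; the last joint's range is limited). The gripper opens to 85 mm and grips with 20 to 120 N. Pads are 22 mm wide; open, the fingers measure 114 mm over their backs; the gripper's body (76 mm by 85 mm) begins 54 mm behind the grasp point. The pads swing forward as they close: fully open they stand 13 mm farther back than shut.
Start: joints at [1.193, 0.124, 1.65, -0, 1.367, -0.083], TCP at [0.189, 0.622, 0.205] pointing down, gripper open.
Joint ranges: [-2.61, 2.61], [-1.02, 2.33], [0.03, 2.71], [-1.35, 4.49], [0.32, 2.68], [-2.91, 2.91]. Speed limits (rad/s): [2.57, 2.57, 3.14, 3.14, 3.14, 3.14].

### API

Orientations are given as a rotation vector (axis times angle).
In Python, from plant import ctrl gives the robot as it stands. The module is installed in compiled form; this text tells all that it offers.
- The arm moves only by the shell command python3 -m pendant 'ROWS' [FORCE]. ROWS is JSON, a list of rows, each a list of 7 numbers: the turn, a rotation vector about the tool's x, y, z in rad, then the shift along the tool's x, y, z in mm, then the gripper command: -1 is shut, 1 is fully open, values between are in proportion. A call has 1 to 12 rows; each row shifts and turns the commanded pose from where the row before left it, along the tool's axes as they then stand; what a row does not reach is not made up. A row lasts 1/8 s, in which the tool goes at most 62.5 mm and 10.7 degrees, less where a joint would pass 70% of its speed; a pose out of reach is approached as far as the arm can. A call is refused whole if a number of a shift passes 62.5 or a number of a turn 0.188, either way. A call with a gripper value outside its range is refused whole. The fingers move at their own pace and stop on an object; FORCE is the grip in N (left out, the last holds). Time passes only in rows, so rows that do not move let the fingers close. It gives the time, the measured TCP pose, the force, the opening and the grip force at its end, in the units of the state.
- ctrl.get_obs(): the state, without advancing time (a new reading comes with each control period).
- ctrl.get_image(name): name is "side" or "top"; returns a dict with "pixels" (400x640x3 uint8, red, green, blue), "fx", "fy", "cx", "cy" (pixels), "xyz" and "rotation" of the camera in the world. Camera axes: x right, y down, z forward; pixel columns grow to the right and rows downward; lengths in m; the calibration is good to about 2 mm. A picture is of the moment at which its call begins. There is no depth.
- ctrl.close_job(): hands the job in; it is judged then, once.
The state is a dict: "time_s": time; "qpos": joint angles; "qd": joint speeds; "effort": joint torques, N m; "tool_pos": TCP position; "tcp_rot": TCP orientation; "contact_force": force on the tool from outside, world axes, zero at the start; "torque": the same for the moment, N m; "grip_width": finger opening in m; "grasp_force": force on a finger pad.
Only numpy, scipy, OpenCV 4.12 (cv2) and the standard library are available. Lean on these libraries where they do the work, as an engineer would, in place of code of your own. Each camera call takes 0.05 s, during which the arm holds its last target. There are 200 camera calls.

### The job

The brass stop key is locked in a notch deep in the narrow T-slot of the chassis jig, pushed up by the sprung bed below it. Take the orange hook pick from its rest, set the tip in the key's pocket, push the key down against the spring and, keeping it gently pressed, drag it along the slot and out of the open end onto the jig's shelf; use only the pick on the key and never force the key or the jig. Then lay the pick back in its rest as it was, and leave everything else where it is.

Things in the scene. Friction and masses are not known exactly. Their poses are not given: they have to be found in the camera images.
- jig: Chassis set-up jig, fixed: dark base, two aluminium slot plates; block 130 (x) x 72 (y) x 32.5 mm high, low shelf in front. Origin on the table under the block's centre; x along the slot, -x to its open end (robot side). Slot on y = 0: mouth 9 mm wide in the top (z 32.5 mm), channel below 24 mm wide, open at x -65, closed at x +50. Blue fence with thumbscrews on top at x 49 to 62, up to z 50 mm.
- jig_lock (a point): Roof of the rear notch, jig x +22.5, z 26.5 mm. Two notches, 21 mm long, at jig x +22.5 and -27.5 (red dots on top); steel slides between, packed to a hidden height: the key goes down 2 to 6 mm to pass below, differently each time, and a few mm more on the way out. The bed under it pushes up 4 to 6 N and bottoms, rigid, 1 mm lower. Feel for that and hold 7 to 9 N; let up, it locks again.
- jig_shelf (a point): Centre of the shelf's top, jig x -88, z 7.5 mm. The shelf reaches from the slot's end (jig x -65) to a rim at x -110 and is 60 mm wide inside rims 4 mm high. The bottomed sprung bed in the slot (oiled, friction about 0.2) ends at jig x -60, 0.5 to 4.5 mm above the shelf: a small step down for the key.
- key: Brass stop key, loose, 30 g: 18 (x, along the slot) x 22 x 8 mm, origin at the centre of its underside, axes as the jig's. Square pocket 8 x 8 mm, 5.5 mm deep (floor 2.5 mm above the underside) in the middle of its top. At first locked in the rear notch (play 1.5 mm each way), underside at z 18.5, top at z 26.5: 6 mm below the jig's top, seen through the mouth.
- pick: Hook pick, loose, about 70 g. Origin at the centre of the orange handle; x along it to the steel shank, z up. Handle 88 (x) x 16 (y) x 18 mm (z), flat sides: grip across y at the origin. The 5 mm round shank is bent square down at x 62 mm and ends 48 mm below the origin. It starts level in its rest, tip down; a push on the tip may turn it a little in the grip.
- pick_tip (a point): The lowest point of the pick's round tip (5 mm diameter): at x 62, y 0, z -48 mm in the pick's frame.
- rest: Tool rest, fixed: base 104 x 46 mm with two grey forked posts, 8 mm thick, at x = -36 and +36 mm. Origin: on the table under its centre. The forks' floors are at z = 49 mm, between cheeks 22 mm apart (flared above z = 61 mm, up to 71 mm). In its place the pick's origin stands 58 mm above the rest's origin, its x axis along the rest's x axis.
- cone: Bystander: small orange traffic cone, 26 x 26 x 30 mm, left of the vice's front; origin at the centre of its underside.
- crate_a: Bystander: small blue open crate, 42 x 54 x 36 mm, far left; origin at the centre of its underside.
- crate_b: Bystander: second small blue crate, 42 x 54 x 36 mm, next to it; origin at the centre of its underside.
- glue_bottle: Bystander: white glue bottle with red cap, 31 mm wide, 86 mm tall, left; origin at the centre of its underside.
- screwdriver_red: Bystander: red-handled screwdriver, 171 mm long, 27 mm thick, far right behind the rest; origin at the centre of its underside.
- steel_rule: Bystander: steel rule with a red slide, 200 x 26 x 9 mm, flat at the back edge behind the vice; origin at the centre of its underside.

How it is judged:
By the outcome, as a careful person would: the job done as asked, in the order asked, and still so for the second after the job is handed in, with the robot touching nothing.
It also fails if it takes over 64 s, if anything falls off the work surface, if the arm or the gripper's body presses on something with over 40 N, if the wrist force passes 120 N, or if a joint passes its speed limit or range.

## Working session

There is one attempt and no reset: what is moved stays moved. The work goes in short steps, Python scripts to look and compute and a shell command to move; the robot and the scene stay as the last step left them, time stands still between calls to the robot, and variables do not carry over. Pictures are saved under pics/ and viewed, at most 10 in all, crops included, and the job is handed in when it is done.

```bash
mkdir -p pics
cat > h.py <<'E'
import numpy as np, cv2
from plant import ctrl
from scipy.spatial.transform import Rotation as R
def img(n,save=None):
    d=ctrl.get_image(n)
    if save: cv2.imwrite('pics/'+save,cv2.cvtColor(d['pixels'],cv2.COLOR_RGB2BGR))
    return d
def rot(d):
    r=np.array(d['rotation'],float)
    return r if r.shape==(3,3) else R.from_rotvec(r).as_matrix()
def ray(d,u,v):
    return np.array(d['xyz']),rot(d)@np.array([(u-d['cx'])/d['fx'],(v-d['cy'])/d['fy'],1])
def onz(d,u,v,z):
    o,r=ray(d,u,v); return o+r*(z-o[2])/r[2]
def proj(d,p):
    c=rot(d).T@(np.array(p)-np.array(d['xyz'])); return c[0]/c[2]*d['fx']+d['cx'],c[1]/c[2]*d['fy']+d['cy']
E
python3 - <<'E'
from h import *
for n in('top','side'):
    d=img(n,n+'0.png'); print(n,d['fx'],d['fy'],d['cx'],d['cy'],d['xyz'],d['rotation'])
o=ctrl.get_obs(); print(o)
E
```

```text
top 480.9588168264339 480.9588168264339 317.682895701055 202.98009057149838 [0.46392419 0.0168193  1.23795567] [-2.19792128  2.17130665 -0.07134505]
side 486.3335280287688 486.3335280287688 323.0036775358453 197.4216376822219 [0.39948451 1.01213918 0.84172797] [-0.25240536  2.73478824 -1.37816136]
{'time_s': 0.1, 'qpos': array([ 1.19341609e+00,  1.24440293e-01,  1.65155202e+00, -1.46449570e-05,
        1.36749231e+00, -8.25781487e-02]), 'qd': array([-0.00027095, -0.0024614 , -0.00273287, -0.00078502,  0.00155553,
       -0.00208319]), 'effort': array([ 2.89153504e-04, -4.24928319e+01, -3.66655147e+01, -1.90327762e-05,
        3.90717483e-03,  1.40100571e-07]), 'tool_pos': array([0.18865224, 0.6213882 , 0.20376711]), 'tcp_rot': array([-4.61332884e-01, -3.10711217e+00,  2.89839340e-03]), 'contact_force': array([-0.37274812, -0.53010859, -0.11584427]), 'torque': array([-0.03268874, -0.01833337, -0.02067372]), 'grasp_force': 0.0, 'grip_width': 0.08541100873296016}
```

View pics/top0.png

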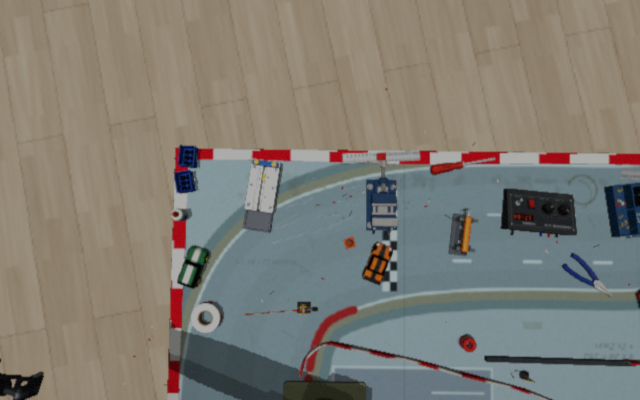

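View pics/side0.png

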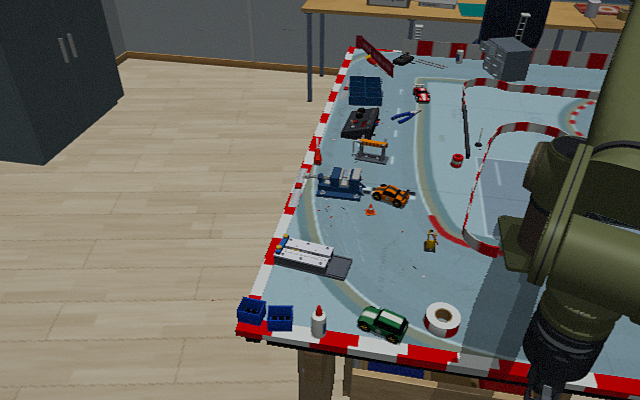

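The top view shows the jig at about (263,195), its shelf end toward (256,222), and the rest with the orange pick at about (462,232). The side view has the jig at (312,257) and the pick at (371,150). I'll enlarge both.

Run:
```python
from h import *
t=cv2.imread('pics/top0.png'); s=cv2.imread('pics/side0.png')
def c(i,x,y,w,h,k): return cv2.resize(i[y:y+h,x:x+w],(w*k,h*k),interpolation=cv2.INTER_CUBIC)
a=c(t,235,150,60,90,6); a2=c(t,440,198,40,60,6)
b=c(s,265,225,90,60,4)[:,:360]; b2=c(s,345,130,55,40,4)
o=np.zeros((560,800,3),np.uint8)
# layout
a=cv2.resize(a,(360,540)); o[:540,:360]=a; o[:180,365:485]=cv2.resize(a2,(120,180)) ; o[:240,490:490+220]=0
o[200:440,370:730]=b; o[0:160,500:720]=b2
cv2.imwrite('pics/crop0.png',o)
```

```text
(no output)
```

View pics/crop0.png

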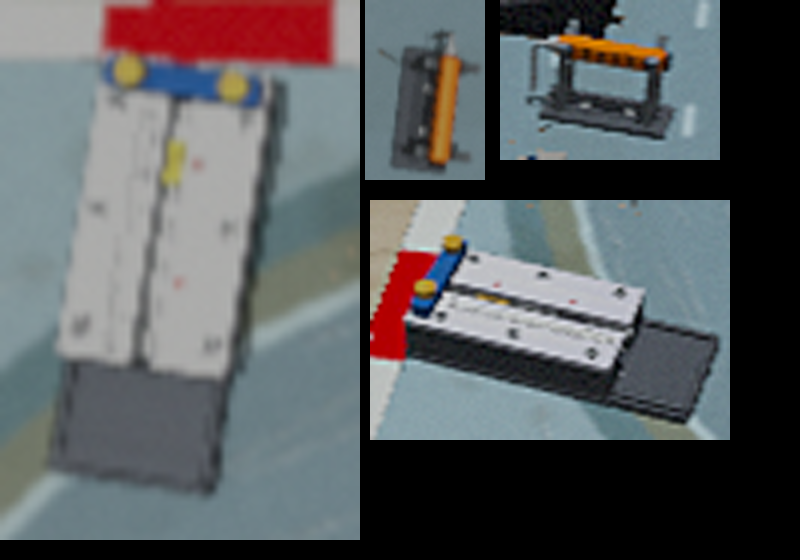

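The crops show the white plates, the slot running from crop (178,95) to (140,362), the key at (174,162), and red dots at (197,163) and (179,283). The pick is orange, with its shank toward +x. Next I'll measure these.

Run:
```python
from h import *
H={n:img(n) for n in('top','side')}
def mask(d,lo,hi,box):
    p=d['pixels']; x,y,w,h=box; k=4
    c=cv2.resize(p[y:y+h,x:x+w],None,fx=k,fy=k,interpolation=cv2.INTER_CUBIC)
    m=cv2.inRange(cv2.cvtColor(c,cv2.COLOR_RGB2HSV),lo,hi)
    n,l,st,ce=cv2.connectedComponentsWithStats(m)
    out=[]
    for i in sorted(range(1,n),key=lambda i:-st[i,4])[:3]:
        pts=np.argwhere(l==i)[:,::-1].astype(np.float32)
        r=cv2.boxPoints(cv2.minAreaRect(pts))
        f=lambda q:(np.array(q)+.5)/k-.5+[x,y]
        out.append((st[i,4]/k/k,f(ce[i]),f(r)))
    return out
d=H['top']
print('handle top'); a,c,r=mask(d,(8,150,120),(22,255,255),(440,198,45,60))[0]; print(a,c); print(np.round([onz(d,*q,.067) for q in r],4)); print('cen',onz(d,*c,.067))
e=H['side']
a,c2,r2=mask(e,(8,150,100),(22,255,255),(345,130,55,40))[0]; print('handle side',a,c2,np.round(onz(e,*c2,.063),4))
print('key top')
for a,c,r in mask(d,(22,100,100),(35,255,255),(255,170,16,14)): print(a,c,onz(d,*c,.0265))
print('red')
for a,c,r in mask(d,(0,50,80),(6,255,255),(255,165,20,40))+mask(d,(174,50,80),(180,255,255),(255,165,20,40)): print(a,c,onz(d,*c,.0325))
print('plates')
for a,c,r in mask(d,(0,0,150),(180,60,255),(240,162,45,55))[:2]: print(a,c,np.round([onz(d,*q,.0325) for q in r],4).tolist(), np.round(onz(d,*c,.0325),4))
# slot line: darkest column subpixel per row
g=cv2.cvtColor(d['pixels'],cv2.COLOR_RGB2GRAY).astype(float); P=[]
for v in range(181,208):
    u0=235+(178-(v-150-16)*6*38/267)/6
    us=np.arange(int(u0)-3,int(u0)+5); w=np.clip(170-g[v,us],0,None); 
    if 168<=v<=181 or w.sum()<20: continue
    P.append(onz(d,(us*w).sum()/w.sum(),v,.0325))
P=np.array(P); vx,vy,x0,y0=cv2.fitLine(P[:,:2].astype(np.float32),cv2.DIST_HUBER,0,.01,.01).ravel(); print('slot',vx,vy,x0,y0,np.degrees(np.arctan2(vy,vx)))
print('res',np.round(1000*((P[:,0]-x0)*-vy+(P[:,1]-y0)*vx),1))
```

```text
handle top
205.4375 [466.26159872 234.04050046]
[[ 0.4318 -0.3273  0.067 ]
 [ 0.5168 -0.3379  0.067 ]
 [ 0.5152 -0.353   0.067 ]
 [ 0.4302 -0.3424  0.067 ]]
cen [ 0.47343753 -0.3400519   0.067     ]
handle side 84.25 [372.35126113 141.56361276] [ 0.4741 -0.3472  0.063 ]
key top
14.375 [263.4        176.68369565] [0.61260099 0.16008701 0.0265    ]
red
plates
807.875 [249.75924493 183.98909175] [[0.6495, 0.2203, 0.0325], [0.6501, 0.1634, 0.0325], [0.5286, 0.1609, 0.0325], [0.5279, 0.2174, 0.0325]] [0.5929 0.1934 0.0325]
573.0625 [268.32420384 189.43059494] [[0.5268, 0.1721, 0.0325], [0.639, 0.1568, 0.0325], [0.6337, 0.1212, 0.0325], [0.5217, 0.1367, 0.0325]] [0.5797 0.1463 0.0325]
slot 0.9911759 -0.1325534 0.57350755 0.1669202 -7.617169
res [-1.  -0.6  1.1  1.6  0.5 -0.2 -0.3 -0.1  1.1  1.4  1.2  0.4 -0.3 -0.
 -0.7 -0.9  0.6  0.5 -0.2 -0.5 -0.1  0.4  0.3  0.1 -0.1 -0.5]
```

```bash
cat >> h.py <<'E'
def plan(pos,yaw,pitch=0):
    """remaining turn (rotvec tool) and shift in tool axes (mm) AFTER the turn; tool down, tool y along horizontal yaw+90deg"""
    o=ctrl.get_obs(); M=R.from_rotvec(o['tcp_rot']); best=None
    for s in(0,1):
        a=yaw+s*np.pi; X=np.array([np.cos(a),np.sin(a),0]); Z=np.array([0,0,-1.]); T=R.from_matrix(np.c_[X,np.cross(Z,X),Z])
        t=(M.inv()*T).as_rotvec()
        if best is None or np.linalg.norm(t)<np.linalg.norm(best[0]): best=(t,T)
    t,T=best
    dp=(np.array(pos)-o['tool_pos'])*1000
    print('turn',np.round(t,4),'shift(after turn)',np.round(T.inv().apply(dp),1),'shift now-axes',np.round(M.inv().apply(dp),1),'toolX',np.round(M.as_matrix()[:,0],3),'F',np.round(o['contact_force'],1),'t',o['time_s'])
E
python3 - <<'E'
from h import *
plan([.4735,-.340,.16],np.radians(-7.1))
o=ctrl.get_obs(); print(R.from_rotvec(o['tcp_rot']).as_matrix().round(3),o['qpos'])
E
```

```text
turn [-0.0013 -0.0002 -0.1709] shift(after turn) [-401.5 -919.    44.1] shift now-axes [-551.9 -837.3   45.1] toolX [-0.957  0.291  0.   ] F [-0.  -1.2 -0.6] t 0.2
[[-0.957  0.291 -0.   ]
 [ 0.291  0.957 -0.001]
 [ 0.    -0.001 -1.   ]] [ 1.19341728e+00  1.24268695e-01  1.65118513e+00  1.08085503e-06
  1.36747393e+00 -8.25962724e-02]
```

```bash
python3 -m pendant '[[0,0,-0.171,0,0,0,0.2],[0,0,0,-28,-46,2,0.2],[0,0,0,-28,-46,2,0.2],[0,0,0,-28,-46,2,0.2],[0,0,0,-28,-46,2,0.2],[0,0,0,-28,-46,2,0.2],[0,0,0,-28,-46,2,0.2],[0,0,0,-28,-46,2,0.2],[0,0,0,-28,-46,2,0.2],[0,0,0,-15,-46,2,0.2],[0,0,0,-15,-46,2,0.2],[0,0,0,-15,-46,2,0.2]]' 120
python3 -m pendant '[[0,0,0,-15,-46,2,0.2],[0,0,0,-15,-46,2,0.2],[0,0,0,-15,-46,2,0.2],[0,0,0,-15,-46,2,0.2],[0,0,0,-15,-46,2,0.2],[0,0,0,-15,-46,2,0.2],[0,0,0,-15,-46,2,0.2],[0,0,0,-15,-46,2,0.2],[0,0,0,0,0,0,0.2]]'
python3 -c "
from h import *
plan([.4735,-.340,.10],np.radians(-7.1));print(ctrl.get_obs()['grip_width'],ctrl.get_obs()['tool_pos'])"
```

```text
time_s: 1.7
tool_pos: [0.3933, 0.0851, 0.1829]
tcp_rot: [0.194, 3.135, 0.0]
contact_force: [1.3, 0.4, -0.1]
grip_width: 0.0513
grasp_force: 0.0
time_s: 2.82
tool_pos: [0.4668, -0.2958, 0.1663]
tcp_rot: [-0.2, -3.134, -0.0]
contact_force: [0.4, 0.5, 0.2]
grip_width: 0.0514
grasp_force: 0.0
turn [ 0.0002 -0.001  -0.0033] shift(after turn) [-12.1 -43.   66.3] shift now-axes [-12.3 -43.   66.3] toolX [-0.992  0.127  0.001] F [0.4 0.5 0.2] t 2.825
0.05138890684414527 [ 0.46677589 -0.29581118  0.16632989]
```

```bash
python3 -m pendant '[[0,0,0,-12,-43,26,0.2],[0,0,0,0,0,40,0.2],[0,0,0,0,0,40,0.2],[0,0,0,0,0,18,0.2],[0,0,0,0,0,0,-0.2],[0,0,0,0,0,0,-1],[0,0,0,0,0,0,-1],[0,0,0,0,0,0,-1],[0,0,0,0,0,0,-1]]' 120
python3 - <<'E'
from h import *
plan([.4735,-.340,.040],np.radians(-7.1));print(ctrl.get_obs()['grip_width'],ctrl.get_obs()['tool_pos'])
d=img('top');s=img('side')
c=lambda i,x,y,w,h,k:cv2.resize(i['pixels'][y:y+h,x:x+w],(w*k,h*k),interpolation=cv2.INTER_CUBIC)
cv2.imwrite('pics/g1.png',np.hstack([c(d,430,180,64,80,6),c(s,340,115,68,80,6)])[:,:,::-1])
E
```

```text
time_s: 3.95
tool_pos: [0.4738, -0.3378, 0.0435]
tcp_rot: [0.194, 3.135, -0.001]
contact_force: [-0.3, -0.4, -0.6]
grip_width: 0.0002
grasp_force: 0.0
turn [-0.0005  0.0008  0.    ] shift(after turn) [ 0.1 -2.2  3.5] shift now-axes [ 0.1 -2.2  3.5] toolX [-0.992  0.124 -0.001] F [-0.3 -0.4 -0.6] t 3.95
0.00016087425971391287 [ 0.47382789 -0.33778031  0.04352626]
```

View pics/g1.png

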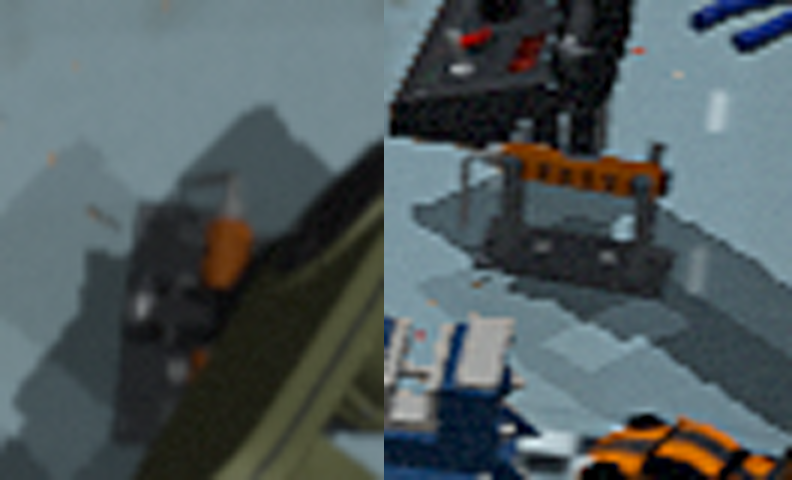

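The side crop shows the shut fingers at about (575,140), passing behind the handle. The handle hasn't moved, but the gripper closed on nothing, so I'll check where the TCP projects.

Run:
```python
from h import *
d=img('top');s=img('side'); p=ctrl.get_obs()['tool_pos']
for z in(0,.02,.04,.08):
    q=p+[0,0,z]; a=proj(d,q);b=proj(s,q)
    print(z,'top crop',(a[0]-430)*6,(a[1]-180)*6,'side crop',(b[0]-340)*6+384,(b[1]-115)*6)
# corresponding triangulation of visible handle end features: front-end (shank end) top corner
def tri(u1,u2):
    o1,r1=ray(d,*u1);o2,r2=ray(s,*u2);A=np.c_[r1,-r2];t=np.linalg.lstsq(A,o2-o1,rcond=None)[0];a,b=o1+t[0]*r1,o2+t[1]*r2
    return (a+b)/2,np.linalg.norm(a-b)
# far end of handle, top center : top crop (232,220), side crop (505,145)
print(tri((430+232/6,180+220/6),(340+(505-384)/6,115+147/6)))
# rest base corners: near-left(+y,-x) top crop(120,435), side crop(665,295)
print(tri((430+120/6,180+435/6),(340+(667-384)/6,115+295/6)))
# +x,+y corner: top (140,205), side (475,262)
print(tri((430+140/6,180+205/6),(340+(475-384)/6,115+262/6)))
```

```text
0 top crop 193.75427265068777 324.2187372296155 side crop 574.7281803260599 201.30378738564144
0.02 top crop 208.3771264479941 324.00198039871077 side crop 577.4589998423995 168.6583899902227
0.04 top crop 223.5067130502557 323.7777121888072 side crop 580.2323364270543 135.5047251743652
0.08 top crop 255.39522717518923 323.30502379570754 side crop 585.910595394442 67.62436201036189
(array([ 0.51451573, -0.34652014,  0.06646165]), np.float64(0.002429312957181128))
(array([ 0.4228979 , -0.31792724,  0.00267387]), np.float64(0.006990294383304132))
(array([ 0.52399607, -0.32610896,  0.00576464]), np.float64(0.0006950745739559145))
```

```bash
python3 -m pendant '[[0,0,0,0,0,-15,-1],[0,0,0,0,0,-30,-1],[0,0,0,0,0,-30,-1],[0,0,0,0,0,0,-1]]'
python3 - <<'E'
from h import *
d=img('top');s=img('side');p=ctrl.get_obs()['tool_pos']
c=lambda i,x,y,w,h,k:cv2.resize(i['pixels'][y:y+h,x:x+w],(w*k,h*k),interpolation=cv2.INTER_CUBIC)
cv2.imwrite('pics/g2.png',np.hstack([c(d,430,180,64,80,6),c(s,340,95,68,80,6)])[:,:,::-1])
for z in(0,.04):
    q=p+[0,0,z]; a=proj(d,q);b=proj(s,q)
    print(z,'top crop',(a[0]-430)*6,(a[1]-180)*6,'side crop',(b[0]-340)*6+384,(b[1]-95)*6)
E
```

```text
time_s: 4.65
tool_pos: [0.4756, -0.3393, 0.1224]
tcp_rot: [0.194, 3.13, -0.007]
contact_force: [-0.1, -0.5, -0.5]
grip_width: -0.0003
grasp_force: 0.0
0 top crop 251.60898874795203 323.0895121532673 side crop 585.0401632253921 195.60398743643208
0.04 top crop 285.58364765146837 322.57583015081923 side crop 590.8758958161164 125.80220653591059
```

View pics/g2.png

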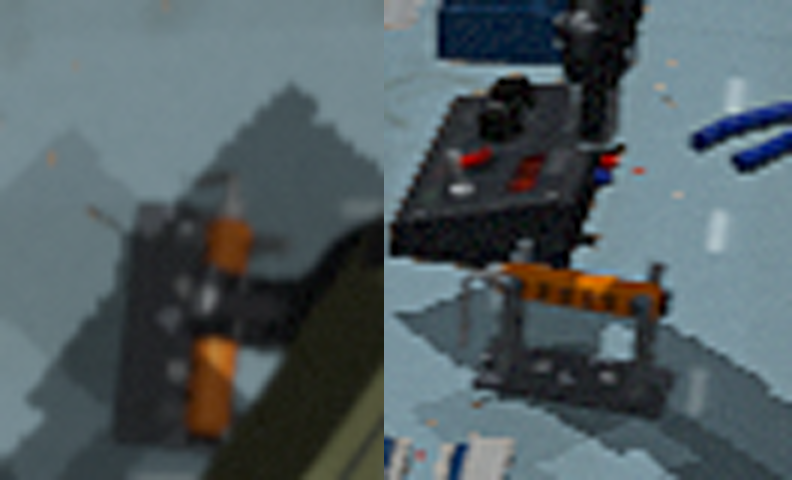

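The side crop shows the fingertips ending at about (597,145), where the reported TCP projects to (585,195). The fingers look about 28 mm higher than reported. I'll check this beside the rest, against the clear table.

```bash
python3 -m pendant '[[0,0,0,0,55,0,-1],[0,0,0,0,55,0,-1],[0,0,0,0,0,40,-1],[0,0,0,0,0,0,-1]]'
python3 - <<'E'
from h import *
d=img('top');s=img('side');p=ctrl.get_obs()['tool_pos'];print(p)
out=[]
for i in(d,s):
    u,v=proj(i,p); x,y=int(u)-32,int(v)-45
    c=cv2.resize(i['pixels'][y:y+80,x:x+64],None,fx=6,fy=6,interpolation=cv2.INTER_CUBIC)
    for z in(0,.03):
        a,b=proj(i,p+[0,0,z]); cv2.drawMarker(c,(int((a-x+.5)*6),int((b-y+.5)*6)),(0,255,0) if z==0 else (255,0,255),cv2.MARKER_CROSS,14,1)
    out.append(c); print(x,y)
cv2.imwrite('pics/g3.png',np.hstack(out)[:,:,::-1])
E
```

```text
time_s: 5.25
tool_pos: [0.4837, -0.2258, 0.0732]
tcp_rot: [-0.192, -3.127, -0.007]
contact_force: [-0.1, -0.8, -0.6]
grip_width: 0.0
grasp_force: 0.0
[ 0.4864908  -0.22828166  0.07718937]
389 183
332 111
```

View pics/g3.png

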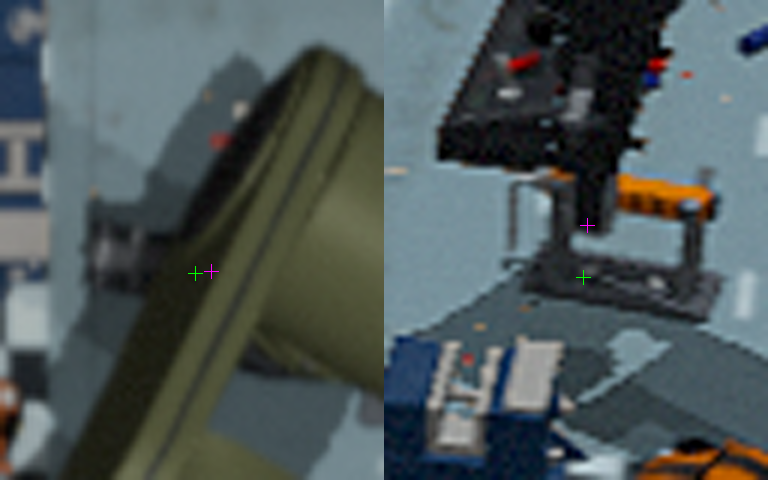

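The markers show the reported TCP at side (583,277), while the finger visibly ends near (600,235), so one of them is off. Touching the bare table here will settle the height.

```bash
python3 -m pendant '[[0,0,0,0,0,0,-1],[0,0,0,0,0,0,-1],[0,0,0,0,0,0,-1],[0,0,0,0,0,0,-1]]'; python3 -m pendant '[[0,0,0,0,0,25,-1],[0,0,0,0,0,25,-1],[0,0,0,0,0,20,-1],[0,0,0,0,0,4,-1],[0,0,0,0,0,0,-1],[0,0,0,0,0,0,-1]]'
```

```text
time_s: 5.85
tool_pos: [0.4873, -0.2286, 0.0782]
tcp_rot: [0.195, 3.135, -0.0]
contact_force: [0.1, 0.2, -0.7]
grip_width: -0.0001
grasp_force: 0.0
time_s: 6.6
tool_pos: [0.488, -0.2289, 0.0051]
tcp_rot: [0.194, 3.134, -0.001]
contact_force: [-0.5, 1.0, 0.9]
grip_width: 0.0002
grasp_force: 0.0
```

```bash
python3 -m pendant '[[0,0,0,0,0,3,-1],[0,0,0,0,0,3,-1],[0,0,0,0,0,0,-1]]'
python3 - <<'E'
from h import *
d=img('top');s=img('side');p=ctrl.get_obs()['tool_pos'];print(p,ctrl.get_obs()['contact_force'])
out=[]
for i,n in((d,'t'),(s,'s')):
    u,v=proj(i,p); x,y=int(u)-32,int(v)-60
    c=cv2.resize(i['pixels'][y:y+80,x:x+64],None,fx=6,fy=6,interpolation=cv2.INTER_CUBIC)
    for z in(0,.03):
        a,b=proj(i,p+[0,0,z]); cv2.drawMarker(c,(int((a-x+.5)*6),int((b-y+.5)*6)),(0,255,0) if z==0 else (255,0,255),cv2.MARKER_CROSS,14,1)
    out.append(c); print(x,y)
cv2.imwrite('pics/g4.png',np.hstack(out)[:,:,::-1])
E
```

```text
time_s: 6.98
tool_pos: [0.4869, -0.2283, -0.0024]
tcp_rot: [-0.194, -3.135, -0.0]
contact_force: [-0.9, -0.3, -1.1]
grip_width: -0.0001
grasp_force: 0.0
[ 0.48709206 -0.22834709 -0.00217997] [0.43490203 0.34560723 0.17877844]
382 168
330 118
```

View pics/g4.png

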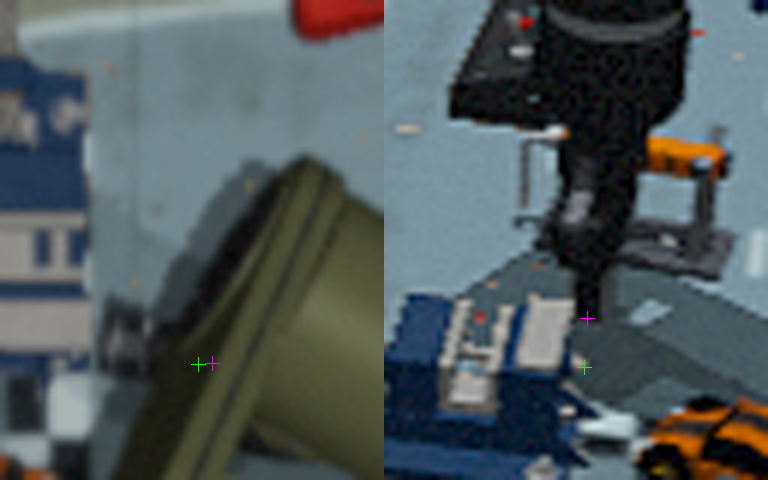

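The side crop shows the tip clearly at (592,322), about 27 mm above the reported point (584,367), with no contact even at a reported z of -2 mm. I'll keep going down gently until it touches.

```bash
python3 -m pendant '[[0,0,0,0,0,8,-1],[0,0,0,0,0,6,-1],[0,0,0,0,0,2,-1],[0,0,0,0,0,1,-1],[0,0,0,0,0,0,-1]]'; for i in 1 2 3; do :; done; python3 -m pendant '[[0,0,0,0,0,1.5,-1],[0,0,0,0,0,1.5,-1],[0,0,0,0,0,0,-1]]'
```

```text
time_s: 7.7
tool_pos: [0.4872, -0.2284, -0.0191]
tcp_rot: [0.194, 3.136, -0.0]
contact_force: [0.2, -0.4, 1.2]
grip_width: 0.0005
grasp_force: 0.0
time_s: 8.07
tool_pos: [0.4871, -0.2283, -0.0222]
tcp_rot: [-0.194, -3.135, -0.0]
contact_force: [-0.4, 0.8, 0.1]
grip_width: 0.0002
grasp_force: 0.0
```

```bash
python3 -m pendant '[[0,0,0,0,0,1.5,-1],[0,0,0,0,0,1.5,-1],[0,0,0,0,0,0,-1]]'; python3 -m pendant '[[0,0,0,0,0,1,-1],[0,0,0,0,0,1,-1],[0,0,0,0,0,0,-1]]'
```

```text
time_s: 8.45
tool_pos: [0.487, -0.2283, -0.0253]
tcp_rot: [-0.194, -3.135, -0.0]
contact_force: [-0.5, -0.0, -0.4]
grip_width: 0.0003
grasp_force: 0.0
time_s: 8.82
tool_pos: [0.4872, -0.2285, -0.0263]
tcp_rot: [-0.194, -3.135, -0.0]
contact_force: [-2.4, 0.4, 5.4]
grip_width: 0.0002
grasp_force: 2.7
```

The fingers touch the table at a reported z of -26.2 mm, so real tip height is the reported z plus 26 mm. I'll regrasp with that correction.

```bash
python3 -m pendant '[[0,0,0,0,0,-60,-1],[0,0,0,0,0,-60,0.2],[0,0,0,0,-56,0,0.2],[0,0,0,0,-56,0,0.2],[0,0,0,0,0,0,0.2],[0,0,0,0,0,0,0.2]]'; python3 -c "
from h import *
plan([.4735,-.341,.0135],np.radians(-7.2))"
```

```text
time_s: 9.57
tool_pos: [0.473, -0.3393, 0.0925]
tcp_rot: [-0.195, -3.135, -0.001]
contact_force: [-0.5, 1.2, 0.3]
grip_width: 0.0511
grasp_force: 0.0
turn [ 0.0008 -0.0007  0.0012] shift(after turn) [-0.7 -1.6 79. ] shift now-axes [-0.8 -1.7 79. ] toolX [-0.992  0.124  0.001] F [-0.5  1.2  0.3] t 9.575
```

```bash
python3 -m pendant '[[0,0,0,-1,-1.5,40,0.2],[0,0,0,0,0,35,0.2],[0,0,0,0,0,4,0.2],[0,0,0,0,0,0,-0.3],[0,0,0,0,0,0,-0.7],[0,0,0,0,0,0,-0.8],[0,0,0,0,0,0,-0.8]]' 20
```

```text
time_s: 10.45
tool_pos: [0.4755, -0.342, 0.0161]
tcp_rot: [0.194, 3.133, -0.003]
contact_force: [-0.4, 2.3, 6.4]
grip_width: 0.0156
grasp_force: 23.4
```

```bash
python3 -m pendant '[[0,0,0,0,0,0,-1],[0,0,0,0,0,0,-1],[0,0,0,0,0,0,-1]]' 120;  python3 -m pendant '[[0,0,0,0,0,-10,-1],[0,0,0,0,0,-20,-1],[0,0,0,0,0,-30,-1],[0,0,0,0,0,-30,-1],[0,0,0,0,0,0,-1],[0,0,0,0,0,0,-1],[0,0,0,0,0,0,-1]]'
python3 - <<'E'
from h import *
plan([.551,.170,.105],np.radians(-7.6)); print(ctrl.get_obs()['qpos'],ctrl.get_obs()['tool_pos'])
E
```

```text
time_s: 10.82
tool_pos: [0.4756, -0.3422, 0.0163]
tcp_rot: [0.194, 3.132, -0.003]
contact_force: [-0.6, 2.1, 7.2]
grip_width: 0.0138
grasp_force: 118.0
time_s: 11.7
tool_pos: [0.4731, -0.3403, 0.102]
tcp_rot: [-0.194, -3.133, -0.003]
contact_force: [0.2, -0.4, -0.6]
grip_width: 0.0137
grasp_force: 117.2
turn [ 0.0018 -0.0027  0.0088] shift(after turn) [ -9.7 516.2  -3. ] shift now-axes [-14.2 516.1  -2.1] toolX [-0.992  0.124  0.003] F [ 0.2 -0.4 -0.6] t 11.7
[-7.15658647e-01  6.54746624e-02  1.89240546e+00 -2.15918521e-05
  1.18691723e+00 -2.16258131e+00] [ 0.47314322 -0.34034107  0.10203035]
```

```bash
python3 -m pendant '[[0,0,0,0,10,-25,-1],[0,0,0.009,-1,45,0,-1],[0,0,0,-1,48,0,-1],[0,0,0,-1,48,0,-1],[0,0,0,-1,48,0,-1],[0,0,0,-1,48,0,-1],[0,0,0,-1,48,0,-1],[0,0,0,-1,48,0,-1],[0,0,0,-1,48,0,-1],[0,0,0,-1,48,0,-1],[0,0,0,-1,48,0,-1],[0,0,0,-1,29,0,-1]]'; python3 -m pendant '[[0,0,0,0,0,30,-1],[0,0,0,0,0,15,-1],[0,0,0,0,0,0,-1],[0,0,0,0,0,0,-1]]'
python3 - <<'E'
from h import *
plan([.551,.170,.080],np.radians(-7.6))
d=img('top');s=img('side'); 
c=lambda i,x,y,w,h,k:cv2.resize(i['pixels'][y:y+h,x:x+w],(w*k,h*k),interpolation=cv2.INTER_CUBIC)
cv2.imwrite('pics/k1.png',np.hstack([c(d,240,150,48,72,8),c(s,275,215,50,72,8)])[:,:,::-1])
E
```

```text
time_s: 13.2
tool_pos: [0.552, 0.1709, 0.1273]
tcp_rot: [-0.206, -3.132, 0.001]
contact_force: [0.5, -0.2, -1.2]
grip_width: 0.0136
grasp_force: 117.5
time_s: 13.7
tool_pos: [0.5533, 0.1686, 0.0844]
tcp_rot: [0.21, 3.134, 0.0]
contact_force: [0.4, -0.9, -1.1]
grip_width: 0.0138
grasp_force: 117.4
turn [ 0.0002  0.0006 -0.0009] shift(after turn) [2.5 1.1 4.4] shift now-axes [2.5 1.1 4.4] toolX [-0.991  0.133 -0.001] F [ 0.4 -0.9 -1.1] t 13.7
```

View pics/k1.png

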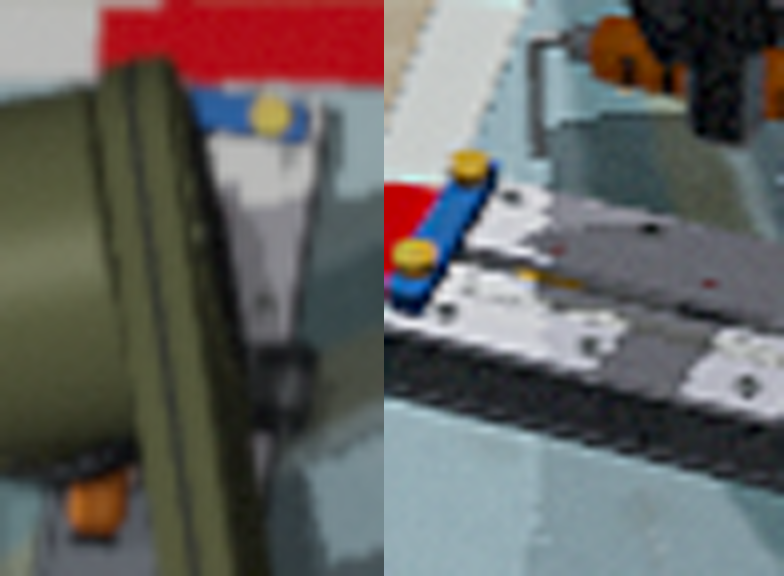

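The side crop shows the pick tip at (540,157), the key from about (518,272) to (580,285), and red dots at (557,250) and (710,283). The arm blocks the top view. Next I'll compute offsets.

Run:
```python
from h import *
d=img('top');s=img('side'); o=ctrl.get_obs(); print(o['tool_pos'])
t0=cv2.imread('pics/top0.png')[:,:,::-1]; s0=cv2.imread('pics/side0.png')[:,:,::-1]
def redness(p,box):
    x,y,w,h=box; c=cv2.resize(np.ascontiguousarray(p[y:y+h,x:x+w]),None,fx=4,fy=4,interpolation=cv2.INTER_CUBIC).astype(float); r=c[...,0]-c[...,1:].mean(2); r-=np.median(r); r[r<.4*r.max()]=0
    Y,X=np.mgrid[:r.shape[0],:r.shape[1]]; return ((X*r).sum()/r.sum()+.5)/4-.5+x,((Y*r).sum()/r.sum()+.5)/4-.5+y,r.max()
th=np.radians(-7.6); ex=np.array([np.cos(th),np.sin(th)]); ey=np.array([-ex[1],ex[0]])
ref=np.array([.613,.1616])
def J(p): q=np.array(p)[:2]-ref; return np.round([1000*q@ex,1000*q@ey],1)
for n,dd,im,bs in(('top',d,t0,[(265,174,6,7),(262,194,6,7)]),('side',s,s0,[(293,243,7,7),(312,247,7,7)])):
    for b in bs:
        u,v,m=redness(im,b); p=onz(dd,u,v,.0325); print(n,'red',round(u,1),round(v,1),m,p.round(4),J(p))
tip=(275+(540-384)/8-.4,215+157/8-.4)
print('tip',tip,onz(s,*tip,.0785),J(onz(s,*tip,.0785)))
for n,dd,im,b in(('top',d,t0,(258,170,12,14)),('side',s,s0,(288,240,16,14))):
    x,y,w,h=b; c=cv2.resize(np.ascontiguousarray(im[y:y+h,x:x+w]),None,fx=4,fy=4,interpolation=cv2.INTER_CUBIC)
    m=cv2.inRange(cv2.cvtColor(c,cv2.COLOR_RGB2HSV),(18,90,70),(35,255,255)); P=(np.argwhere(m)[:,::-1]+.5)/4-.5+[x,y]
    q=np.array([J(onz(dd,*a,.0265)) for a in P]); print(n,'key jig range',q.min(0),q.max(0),q.mean(0))
o_,_=0,0
# slot in side view: dark profile along ey at several x, z=.0325
g=cv2.cvtColor(np.ascontiguousarray(s0),cv2.COLOR_RGB2GRAY)
for X in(-60,-50,-40,-30,-20):
    r=[]
    for Y in np.arange(-12,13,1.):
        w=ref+ex*X/1000+ey*Y/1000; u,v=proj(s,[*w,.0325]); r.append(int(cv2.getRectSubPix(g,(1,1),(float(u),float(v)))[0,0]))
    print(X,r)
```

```text
[0.55362506 0.16881286 0.08507636]
top red 265.6 175.9 33.75 [0.614  0.154  0.0325] [ 2.  -7.4]
top red 264.3 196.7 27.0 [0.5613 0.1562 0.0325] [-50.5 -12.2]
side red 294.4 248.6 80.0 [0.6141 0.1569 0.0325] [ 1.7 -4.6]
side red 315.2 250.0 61.0 [0.5633 0.1521 0.0325] [-48. -16.]
tip (294.1, 234.225) [0.61376483 0.15639323 0.0785    ] [ 1.4 -5.1]
top key jig range [-8.8 -5.1] [8.2 1.7] [-0.17751938 -1.6251938 ]
side key jig range [ -9.8 -12. ] [11.7 -6.6] [ 1.04476744 -9.25872093]
-60 [190, 177, 161, 142, 118, 95, 74, 55, 51, 47, 41, 58, 102, 145, 186, 197, 195, 194, 191, 184, 176, 167, 162, 163, 163]
-50 [192, 182, 169, 153, 125, 99, 75, 58, 51, 46, 42, 72, 115, 158, 198, 198, 197, 194, 189, 182, 174, 166, 167, 170, 174]
-40 [189, 183, 175, 154, 124, 96, 72, 72, 80, 89, 100, 128, 153, 180, 197, 196, 193, 190, 187, 182, 178, 174, 179, 184, 188]
-30 [192, 189, 184, 155, 126, 100, 79, 82, 87, 94, 109, 135, 163, 188, 197, 198, 198, 198, 192, 184, 178, 172, 167, 162, 158]
-20 [194, 192, 179, 149, 120, 93, 84, 88, 92, 97, 114, 134, 157, 180, 185, 189, 192, 193, 189, 184, 177, 172, 166, 160, 155]
```

```bash
python3 -m pendant '[[0,0,0,0,0,15,-1],[0,0,0,0,0,15,-1],[0,0,0,0,0,10,-1],[0,0,0,0,0,0,-1],[0,0,0,0,0,0,-1],[0,0,0,0,0,0,-1]]'
python3 - <<'E'
from h import *
s=img('side'); print(ctrl.get_obs()['tool_pos'])
p=s['pixels'][225:265,270:330]
c=cv2.resize(p,None,fx=12,fy=12,interpolation=cv2.INTER_CUBIC); cv2.imwrite('pics/k2.png',c[:,:,::-1])
E
```

```text
time_s: 14.65
tool_pos: [0.5534, 0.1691, 0.0446]
tcp_rot: [0.208, 3.133, 0.001]
contact_force: [0.8, 0.2, -2.1]
grip_width: 0.014
grasp_force: 117.4
[0.55341114 0.16904085 0.04462066]
```

View pics/k2.png

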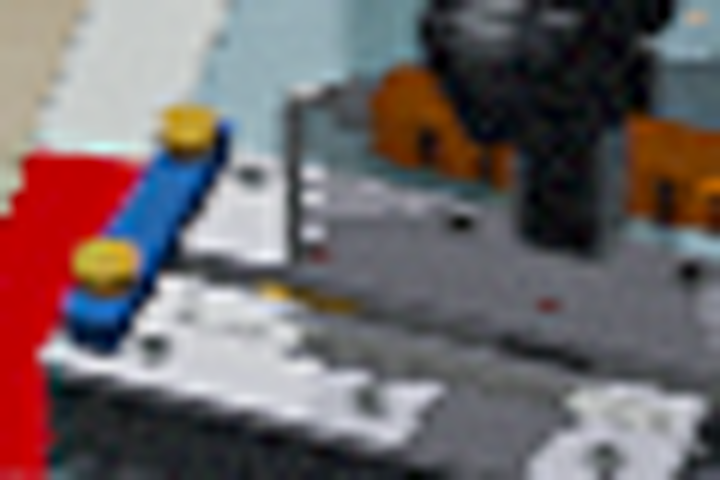

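The tip is at crop (294,265). The key runs from (262,288) to (355,306), and the slot lies just below the tip.

Run:
```python
from h import *
s=img('side')
th=np.radians(-7.6); ex=np.array([np.cos(th),np.sin(th)]); ey=np.array([-ex[1],ex[0]]); ref=np.array([.613,.1616])
J=lambda p:np.round([1000*(p[:2]-ref)@ex,1000*(p[:2]-ref)@ey],1)
f=lambda a,b:(270+(a+.5)/12-.5,225+(b+.5)/12-.5)
print('tip',J(onz(s,*f(294,266),.0383)))
print('dots',J(onz(s,*f(319,254),.0325)),J(onz(s,*f(547,304),.0325)))
for q in((262,290),(355,306),(308,296)): print('key',J(onz(s,*f(*q),.0265)))
for q in((430,318),(430,335),(190,258),(190,277)): print('mouth',J(onz(s,*f(*q),.0325)))
g=cv2.cvtColor(cv2.imread('pics/side0.png'),cv2.COLOR_BGR2GRAY)
for X in(15,18,21): print(X,[int(cv2.getRectSubPix(g,(1,1),tuple(map(float,proj(s,[*(ref+ex*X/1000+ey*Y/1000),.0325]))))[0,0]) for Y in np.arange(-12,9,1.)])
```

```text
tip [ 2.5 -4.8]
dots [  1.3 -15.7] [-47.8 -16.4]
key [10.9 -7.9]
key [-8.8 -9.5]
key [ 1.4 -9.2]
mouth [-26.7  -4.9]
mouth [-28.4  -0.2]
mouth [25.9 -6.2]
mouth [23.8 -0.9]
15 [190, 184, 177, 144, 112, 85, 66, 67, 68, 71, 84, 118, 153, 189, 205, 205, 203, 201, 199, 198, 197]
18 [183, 164, 141, 115, 97, 81, 67, 58, 60, 65, 72, 92, 128, 162, 193, 204, 200, 195, 191, 186, 179]
21 [200, 175, 144, 111, 77, 71, 66, 63, 64, 78, 95, 117, 140, 157, 168, 175, 177, 177, 178, 178, 170]
```

```bash
python3 -m pendant '[[0,0,0,1,0.3,5,-1],[0,0,0,0,0,4,-1],[0,0,0,0,0,0,-1],[0,0,0,0,0,0,-1]]';python3 -m pendant '[[0,0,0,0,0,2,-1],[0,0,0,0,0,2,-1],[0,0,0,0,0,0,-1],[0,0,0,0,0,0,-1]]'
```

```text
time_s: 15.25
tool_pos: [0.5519, 0.1693, 0.0348]
tcp_rot: [-0.208, -3.134, 0.0]
contact_force: [-0.9, -0.3, -1.8]
grip_width: 0.0137
grasp_force: 117.4
time_s: 15.75
tool_pos: [0.5519, 0.1693, 0.0309]
tcp_rot: [-0.209, -3.135, -0.0]
contact_force: [0.0, 0.4, -0.8]
grip_width: 0.0138
grasp_force: 117.4
```

```bash
python3 -m pendant '[[0,0,0,0,0,2,-1],[0,0,0,0,0,1,-1],[0,0,0,0,0,0,-1],[0,0,0,0,0,0,-1]]'
```

```text
time_s: 16.25
tool_pos: [0.5519, 0.1693, 0.0279]
tcp_rot: [-0.208, -3.135, 0.0]
contact_force: [0.1, 0.5, -1.0]
grip_width: 0.0138
grasp_force: 117.4
```

```bash
python3 -m pendant '[[0,0,0,0,0,1,-1],[0,0,0,0,0,1,-1],[0,0,0,0,0,0,-1]]'; python3 -m pendant '[[0,0,0,0,0,1,-1],[0,0,0,0,0,0,-1]]';  python3 -m pendant '[[0,0,0,0,0,1,-1],[0,0,0,0,0,0,-1]]'
```

```text
time_s: 16.62
tool_pos: [0.5522, 0.1694, 0.0264]
tcp_rot: [0.208, 3.134, 0.0]
contact_force: [-1.9, -0.4, 2.5]
grip_width: 0.0139
grasp_force: 117.6
time_s: 16.88
tool_pos: [0.5526, 0.1695, 0.0256]
tcp_rot: [0.208, 3.133, 0.001]
contact_force: [-1.1, 0.5, 4.7]
grip_width: 0.0138
grasp_force: 117.8
time_s: 17.12
tool_pos: [0.5525, 0.1695, 0.0243]
tcp_rot: [0.208, 3.133, 0.001]
contact_force: [-0.2, 0.9, 4.9]
grip_width: 0.0137
grasp_force: 117.9
```

```bash
for i in 1; do python3 -m pendant '[[0,0,0,0,0,1,-1],[0,0,0,0,0,0,-1]]'; done; python3 -m pendant '[[0,0,0,0,0,1,-1],[0,0,0,0,0,0,-1]]'; python3 -c "
from plant import ctrl
print(ctrl.get_obs()['contact_force'])"
```

```text
time_s: 17.38
tool_pos: [0.5524, 0.1694, 0.0231]
tcp_rot: [0.208, 3.134, 0.0]
contact_force: [-0.1, 0.5, 4.1]
grip_width: 0.0135
grasp_force: 118.0
time_s: 17.62
tool_pos: [0.5521, 0.1694, 0.022]
tcp_rot: [0.208, 3.134, 0.0]
contact_force: [-0.2, 0.5, 4.6]
grip_width: 0.0137
grasp_force: 118.0
[-0.19796211  0.49791646  4.57555486]
```

```bash
python3 -m pendant '[[0,0,0,0,0,0.7,-1],[0,0,0,0,0,0,-1]]';python3 -m pendant '[[0,0,0,0,0,0.7,-1],[0,0,0,0,0,0,-1]]'
```

```text
time_s: 17.88
tool_pos: [0.552, 0.1693, 0.0212]
tcp_rot: [0.208, 3.134, -0.0]
contact_force: [0.1, 0.0, 4.8]
grip_width: 0.0138
grasp_force: 118.0
time_s: 18.12
tool_pos: [0.5519, 0.1693, 0.0205]
tcp_rot: [0.208, 3.135, -0.0]
contact_force: [0.6, -0.9, 5.3]
grip_width: 0.0137
grasp_force: 118.0
```

```bash
python3 -m pendant '[[0,0,0,0,0,0.5,-1],[0,0,0,0,0,0,-1]]';python3 -m pendant '[[0,0,0,0,0,0.5,-1],[0,0,0,0,0,0,-1]]'
```

```text
time_s: 18.38
tool_pos: [0.552, 0.1693, 0.0201]
tcp_rot: [0.208, 3.135, -0.0]
contact_force: [0.4, -0.3, 5.9]
grip_width: 0.0136
grasp_force: 118.0
time_s: 18.62
tool_pos: [0.552, 0.1693, 0.0197]
tcp_rot: [0.208, 3.135, -0.0]
contact_force: [-0.8, 0.2, 6.1]
grip_width: 0.0137
grasp_force: 118.1
```

```bash
python3 -m pendant '[[0,0,0,0,0,0.5,-1],[0,0,0,0,0,0,-1]]';python3 -m pendant '[[0,0,0,0,0,0,-1],[0,0,0,0,0,0,-1]]'
```

```text
time_s: 18.88
tool_pos: [0.552, 0.1694, 0.0195]
tcp_rot: [-0.208, -3.135, 0.0]
contact_force: [-1.7, -0.1, 7.7]
grip_width: 0.0138
grasp_force: 118.4
time_s: 19.12
tool_pos: [0.552, 0.1694, 0.0195]
tcp_rot: [-0.208, -3.135, 0.0]
contact_force: [-1.1, 0.4, 7.6]
grip_width: 0.0138
grasp_force: 118.4
```

```bash
python3 -m pendant '[[0,0,0,1,0,0,-1],[0,0,0,1,0,0,-1],[0,0,0,1,0,0,-1],[0,0,0,0,0,0,-1]]'; python3 -m pendant '[[0,0,0,1,0,0,-1],[0,0,0,1,0,0,-1],[0,0,0,0,0,0,-1]]'
```

```text
time_s: 19.62
tool_pos: [0.5494, 0.1697, 0.0195]
tcp_rot: [0.208, 3.134, -0.0]
contact_force: [0.6, 0.7, 7.0]
grip_width: 0.0137
grasp_force: 118.3
time_s: 20.0
tool_pos: [0.5473, 0.17, 0.0194]
tcp_rot: [0.208, 3.134, -0.0]
contact_force: [0.9, -0.3, 5.9]
grip_width: 0.0138
grasp_force: 118.3
```

```bash
python3 -m pendant '[[0,0,0,1,0,0.3,-1],[0,0,0,1.5,0,0.1,-1],[0,0,0,1.5,0,0,-1],[0,0,0,0,0,0,-1]]'; python3 -m pendant '[[0,0,0,1.5,0,0,-1],[0,0,0,1.5,0,0,-1],[0,0,0,1.5,0,0,-1]]'
```

```text
time_s: 20.5
tool_pos: [0.5434, 0.1705, 0.0191]
tcp_rot: [0.208, 3.134, 0.0]
contact_force: [-0.8, 0.4, 6.2]
grip_width: 0.0138
grasp_force: 118.3
time_s: 20.88
tool_pos: [0.5389, 0.1711, 0.019]
tcp_rot: [0.208, 3.134, 0.0]
contact_force: [0.9, 0.0, 6.2]
grip_width: 0.0135
grasp_force: 118.3
```

```bash
python3 -m pendant '[[0,0,0,1.5,0,0.3,-1],[0,0,0,1.5,0,0.1,-1],[0,0,0,1.5,0,0,-1]]'; python3 -m pendant '[[0,0,0,1.5,0,0.1,-1],[0,0,0,1.5,0,0.1,-1],[0,0,0,1.5,0,0.1,-1]]'
```

```text
time_s: 21.25
tool_pos: [0.5346, 0.1717, 0.0187]
tcp_rot: [0.208, 3.133, 0.0]
contact_force: [1.0, 0.2, 5.3]
grip_width: 0.0141
grasp_force: 118.3
time_s: 21.62
tool_pos: [0.5302, 0.1723, 0.0184]
tcp_rot: [0.208, 3.133, 0.0]
contact_force: [0.8, -0.7, 5.7]
grip_width: 0.0137
grasp_force: 118.3
```

```bash
python3 -m pendant '[[0,0,0,0.5,0,0.4,-1],[0,0,0,0.5,0,0.4,-1],[0,0,0,0,0,0.2,-1]]'; python3 -m pendant '[[0,0,0,1,0,0.2,-1],[0,0,0,1,0,0,-1]]'
```

```text
time_s: 22.0
tool_pos: [0.5298, 0.1724, 0.018]
tcp_rot: [0.208, 3.132, 0.0]
contact_force: [-0.9, -0.4, 8.5]
grip_width: 0.0133
grasp_force: 118.5
time_s: 22.25
tool_pos: [0.5281, 0.1728, 0.0179]
tcp_rot: [0.208, 3.132, 0.001]
contact_force: [-0.6, -0.2, 8.8]
grip_width: 0.0139
grasp_force: 118.5
```

```bash
python3 -m pendant '[[0,0,0,2,0,0,-1],[0,0,0,2,0,0,-1],[0,0,0,2,0,0,-1]]'; python3 -m pendant '[[0,0,0,2,0,0.1,-1],[0,0,0,2,0,0.1,-1],[0,0,0,2,0,0.1,-1]]'
```

```text
time_s: 22.62
tool_pos: [0.5218, 0.1736, 0.0177]
tcp_rot: [0.208, 3.132, 0.001]
contact_force: [0.7, 0.4, 7.7]
grip_width: 0.0139
grasp_force: 118.5
time_s: 23.0
tool_pos: [0.5158, 0.1744, 0.0174]
tcp_rot: [0.208, 3.132, 0.001]
contact_force: [1.2, -0.3, 7.5]
grip_width: 0.014
grasp_force: 118.5
```

```bash
python3 -m pendant '[[0,0,0,2,0,0.1,-1],[0,0,0,2,0,0.1,-1],[0,0,0,2,0,0.2,-1],[0,0,0,2,0,0.1,-1]]'; python3 -m pendant '[[0,0,0,2,0,0.1,-1],[0,0,0,2,0,0.1,-1],[0,0,0,2,0,0.1,-1]]'
```

```text
time_s: 23.5
tool_pos: [0.5079, 0.1755, 0.0169]
tcp_rot: [0.208, 3.132, 0.001]
contact_force: [1.0, -0.4, 7.9]
grip_width: 0.0136
grasp_force: 118.5
time_s: 23.88
tool_pos: [0.5019, 0.1762, 0.0165]
tcp_rot: [0.208, 3.132, 0.0]
contact_force: [0.4, -1.5, 7.7]
grip_width: 0.0137
grasp_force: 118.5
```

```bash
python3 -m pendant '[[0,0,0,2,0,0.1,-1],[0,0,0,2,0,0.1,-1],[0,0,0,2,0,0.1,-1]]'; python3 -m pendant '[[0,0,0,2,0,0.1,-1],[0,0,0,2,0,0.1,-1],[0,0,0,2,0,0.2,-1]]'
```

```text
time_s: 24.25
tool_pos: [0.4959, 0.177, 0.0162]
tcp_rot: [0.208, 3.132, 0.0]
contact_force: [0.9, -0.6, 7.9]
grip_width: 0.0138
grasp_force: 118.4
time_s: 24.62
tool_pos: [0.49, 0.1778, 0.0158]
tcp_rot: [0.208, 3.132, 0.001]
contact_force: [0.7, -1.4, 7.1]
grip_width: 0.0138
grasp_force: 118.5
```

```bash
python3 -m pendant '[[0,0,0,2,0,0.1,-1],[0,0,0,2,0,0.1,-1],[0,0,0,2,0,0.1,-1]]'; python3 -m pendant '[[0,0,0,2,0,0.1,-1],[0,0,0,1,0,0.1,-1]]'
```

```text
time_s: 25.0
tool_pos: [0.484, 0.1786, 0.0155]
tcp_rot: [0.208, 3.133, 0.0]
contact_force: [0.5, 0.2, 7.1]
grip_width: 0.014
grasp_force: 118.4
time_s: 25.25
tool_pos: [0.481, 0.179, 0.0152]
tcp_rot: [0.208, 3.133, 0.0]
contact_force: [1.4, -0.1, 7.2]
grip_width: 0.0139
grasp_force: 118.4
```

```bash
python3 -m pendant '[[0,0,0,2,0,0.1,-1],[0,0,0,2,0,0.1,-1],[0,0,0,2,0,0.1,-1]]'; python3 -m pendant '[[0,0,0,2,0,0.1,-1],[0,0,0,2,0,0.1,-1]]'
```

```text
time_s: 25.62
tool_pos: [0.475, 0.1798, 0.0149]
tcp_rot: [0.208, 3.133, 0.0]
contact_force: [0.7, 0.7, 6.3]
grip_width: 0.0135
grasp_force: 118.4
time_s: 25.88
tool_pos: [0.4717, 0.1802, 0.0148]
tcp_rot: [0.208, 3.131, 0.0]
contact_force: [4.0, -1.0, 6.6]
grip_width: 0.0137
grasp_force: 118.4
```

```bash
python3 -m pendant '[[0,0,0,1.5,0,0.1,-1],[0,0,0,1.5,0,0,-1]]'; python3 -m pendant '[[0,0,0,1.5,0,0,-1],[0,0,0,1.5,0,0,-1]]'
```

```text
time_s: 26.12
tool_pos: [0.4697, 0.1806, 0.015]
tcp_rot: [0.208, 3.129, 0.001]
contact_force: [0.6, 0.4, 8.5]
grip_width: 0.0136
grasp_force: 118.4
time_s: 26.38
tool_pos: [0.4657, 0.1812, 0.0151]
tcp_rot: [0.208, 3.132, 0.001]
contact_force: [1.2, 0.8, 8.0]
grip_width: 0.0138
grasp_force: 118.5
```

```bash
python3 -m pendant '[[0,0,0,2,0,0,-1],[0,0,0,2,0,0,-1]]'; python3 -m pendant '[[0,0,0,2,0,0,-1],[0,0,0,2,0,0,-1]]'
```

```text
time_s: 26.62
tool_pos: [0.4618, 0.1818, 0.015]
tcp_rot: [0.208, 3.131, 0.001]
contact_force: [1.7, 0.6, 6.9]
grip_width: 0.0132
grasp_force: 118.4
time_s: 26.88
tool_pos: [0.4573, 0.1822, 0.0147]
tcp_rot: [0.208, 3.132, 0.0]
contact_force: [1.5, -0.0, 6.5]
grip_width: 0.0138
grasp_force: 118.2
```

```bash
python3 -m pendant '[[0,0,0,2,0,0,-1],[0,0,0,2,0,0,-1],[0,0,0,2,0,0,-1]]'; python3 -m pendant '[[0,0,0,2,0,0,-1],[0,0,0,2,0,0,-1],[0,0,0,2,0,0,-1]]'
```

```text
time_s: 27.25
tool_pos: [0.4514, 0.183, 0.0147]
tcp_rot: [0.208, 3.132, 0.0]
contact_force: [1.5, 0.8, 6.5]
grip_width: 0.0138
grasp_force: 118.2
time_s: 27.62
tool_pos: [0.4454, 0.1838, 0.0147]
tcp_rot: [0.208, 3.132, 0.001]
contact_force: [1.5, -0.4, 5.9]
grip_width: 0.0138
grasp_force: 118.2
```

```bash
python3 -m pendant '[[0,0,0,2,0,0,-1],[0,0,0,2,0,0,-1],[0,0,0,1,0,0,-1],[0,0,0,0,0,0,-1]]'
python3 - <<'E'
from h import *
o=ctrl.get_obs(); print(o['tool_pos'],o['contact_force'])
s=img('side'); d=img('top')
H=lambda i,b:cv2.resize(i['pixels'][b[1]:b[1]+b[3],b[0]:b[0]+b[2]],None,fx=8,fy=8,interpolation=cv2.INTER_CUBIC)
cv2.imwrite('pics/m1.png',np.hstack([H(s,(290,225,65,60)),H(d,(240,190,30,60))])[:,:,::-1])
E
```

```text
time_s: 28.12
tool_pos: [0.4403, 0.1845, 0.0146]
tcp_rot: [0.208, 3.133, 0.0]
contact_force: [0.5, 0.2, 6.7]
grip_width: 0.014
grasp_force: 118.3
[0.4403297  0.1844932  0.01462325] [0.52543155 0.19298258 6.73345974]
```

```bash
python3 -m pendant '[[0,0,0,-0.5,0,-1.5,-1],[0,0,0,0,0,-2,-1],[0,0,0,0,0,-5,-1],[0,0,0,0,0,-20,-1],[0,0,0,0,0,-50,-1],[0,0,0,0,0,-30,-1],[0,0,0,0,0,0,-1],[0,0,0,0,0,0,-1]]'
python3 - <<'E'
from h import *
o=ctrl.get_obs(); print(o['tool_pos'],o['contact_force'])
s=img('side'); d=img('top')
H=lambda i,b,k:cv2.resize(i['pixels'][b[1]:b[1]+b[3],b[0]:b[0]+b[2]],None,fx=k,fy=k,interpolation=cv2.INTER_CUBIC)
cv2.imwrite('pics/m2.png',np.hstack([H(s,(285,200,90,100),6),H(d,(240,165,40,100),6)])[:,:,::-1])
th=np.radians(-7.6); ex=np.array([np.cos(th),np.sin(th)]); ey=np.array([-ex[1],ex[0]]); ref=np.array([.613,.1616])-ex*.0225
m=cv2.inRange(cv2.cvtColor(s['pixels'],cv2.COLOR_RGB2HSV),(18,90,70),(35,255,255)); 
n,l,st,ce=cv2.connectedComponentsWithStats(m[225:290,270:355])
for i in range(1,n):
    if st[i,4]>4: p=onz(s,*(ce[i]+[270,225]),.0145); print('yellow side',st[i],np.round([1000*(p[:2]-ref)@ex,1000*(p[:2]-ref)@ey],1))
E
```

```text
time_s: 29.22
tool_pos: [0.4385, 0.1839, 0.1205]
tcp_rot: [-0.208, -3.132, 0.002]
contact_force: [-0.9, 0.2, -1.3]
grip_width: 0.0138
grasp_force: 117.3
[0.43852561 0.18389775 0.12047268] [-0.88800864  0.22029919 -1.32842181]
yellow side [14  9  4  4 15] [ 70.9 -62.3]
yellow side [ 6 20  5  4 17] [ 72.9 -17.4]
yellow side [65 36  9  9 65] [-91.5  -2.3]
```

View pics/m2.png

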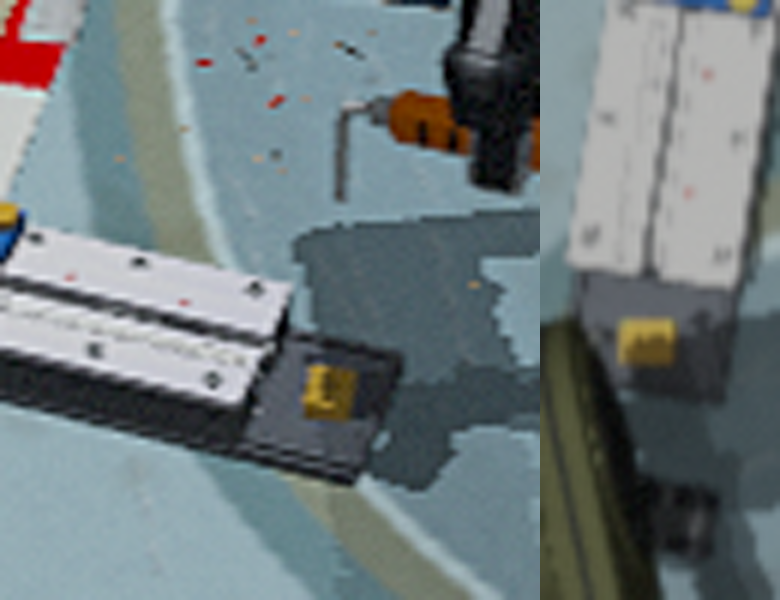

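The key lies flat on the shelf, at side crop (330,392) and top crop (647,342). Next I'll check the pick's pitch and plan the return.

Run:
```python
from h import *
plan([.4745,-.341,.127],np.radians(-7.1))
s=img('side')
th=np.radians(-7.6); ex=np.array([np.cos(th),np.sin(th)])
f=lambda u,v:(285+(u+.5)/6-.5,200+(v+.5)/6-.5)
a=onz(s,*f(340,201),.1142); print('now tip-TCP along ex',1000*(a-[.4385,.1839,0])[:2]@ex)
b=onz(s,294.1,234.225,.0785); print('before',1000*(b-[.5536,.1688,0])[:2]@ex)
# top of shank now: pick z 0 -> z+48
c=onz(s,*f(345,112),.1142+.0455); print('shank top vs tip along ex',1000*(c-a)[:2]@ex, 1000*(c-a)[:2]@np.array([-ex[1],ex[0]]))
k2=lambda a,b:(275+(a-384+.5)/8-.5,215+(b+.5)/8-.5)
b1=onz(s,*k2(540,157),.0785);c1=onz(s,*k2(538,45),.0785+.0455); print('before',1000*(c1-b1)[:2]@ex)
```

```text
turn [-0.0018 -0.0041 -0.0089] shift(after turn) [-100.8 -516.3   -7.1] shift now-axes [-105.4 -515.4   -6.6] toolX [-0.991  0.132  0.004] F [ 0.1 -0.2 -0.6] t 29.325
now tip-TCP along ex 61.44823295424234
before 61.27718601987528
shank top vs tip along ex -0.900749590053674 2.139112480292595
before -1.460510704540244
```

```bash
python3 -m pendant '[[0,0,-0.009,-5,-20,-7,-1],[0,0,0,-9,-47,0,-1],[0,0,0,-9,-47,0,-1],[0,0,0,-9,-47,0,-1],[0,0,0,-9,-47,0,-1],[0,0,0,-9,-47,0,-1],[0,0,0,-9,-47,0,-1],[0,0,0,-9,-47,0,-1],[0,0,0,-9,-47,0,-1],[0,0,0,-9,-47,0,-1],[0,0,0,-9,-47,0,-1]]'; python3 -m pendant '[[0,0,0,-5,-26,0,-1],[0,0,0,0,0,0,-1],[0,0,0,0,0,0,-1],[0,0,0,0,0,0,-1]]'; python3 -c "
from h import *
plan([.4742,-.341,.040],np.radians(-7.1))"
```

```text
time_s: 30.75
tool_pos: [0.4727, -0.3148, 0.1277]
tcp_rot: [-0.195, -3.134, -0.003]
contact_force: [1.0, 1.0, -0.5]
grip_width: 0.0137
grasp_force: 117.5
time_s: 31.25
tool_pos: [0.4753, -0.3387, 0.1291]
tcp_rot: [-0.192, -3.135, -0.001]
contact_force: [0.4, -0.1, -0.5]
grip_width: 0.0138
grasp_force: 117.6
turn [ 0.0006 -0.0005  0.0016] shift(after turn) [ 0.8 -2.4 89.1] shift now-axes [ 0.7 -2.5 89.1] toolX [-0.993  0.122  0.   ] F [ 0.4 -0.1 -0.5] t 31.25
```

```bash
python3 -m pendant '[[0,0,0,0,-3,30,-1],[0,0,0,0,0,30,-1],[0,0,0,0,0,20,-1],[0,0,0,0,0,9,-1],[0,0,0,0,0,0,-1],[0,0,0,0,0,0,-1]]'; python3 -m pendant '[[0,0,0,0,0,8,-1],[0,0,0,0,0,8,-1],[0,0,0,0,0,3,-1],[0,0,0,0,0,0,-1],[0,0,0,0,0,0,-1]]'
```

```text
time_s: 32.0
tool_pos: [0.4757, -0.3437, 0.0417]
tcp_rot: [0.194, 3.134, -0.002]
contact_force: [-0.7, 0.3, -1.2]
grip_width: 0.0137
grasp_force: 117.5
time_s: 32.62
tool_pos: [0.475, -0.3432, 0.0215]
tcp_rot: [0.194, 3.135, -0.0]
contact_force: [-0.2, -0.4, -0.4]
grip_width: 0.0136
grasp_force: 117.5
```

```bash
python3 -m pendant '[[0,0,0,0,1.2,2,-1],[0,0,0,0,0,1.5,-1],[0,0,0,0,0,1,-1],[0,0,0,0,0,0,-1],[0,0,0,0,0,0,-1]]'
```

```text
time_s: 33.25
tool_pos: [0.475, -0.3419, 0.0168]
tcp_rot: [0.194, 3.136, -0.0]
contact_force: [0.2, 0.0, -1.6]
grip_width: 0.0134
grasp_force: 117.5
```

```bash
python3 -m pendant '[[0,0,0,0,0,0.7,-1],[0,0,0,0,0,0,-1],[0,0,0,0,0,0,-1]]';python3 -m pendant '[[0,0,0,0,0,0.7,-1],[0,0,0,0,0,0,-1],[0,0,0,0,0,0,-1]]'
```

```text
time_s: 33.62
tool_pos: [0.4752, -0.342, 0.0164]
tcp_rot: [0.194, 3.135, -0.0]
contact_force: [-0.7, 1.2, 0.1]
grip_width: 0.0136
grasp_force: 117.7
time_s: 34.0
tool_pos: [0.4752, -0.3421, 0.0163]
tcp_rot: [0.194, 3.135, -0.0]
contact_force: [-3.8, 2.1, 5.3]
grip_width: 0.0133
grasp_force: 118.2
```

Seated at the same height as before. Reduce grip, open, and rise.

```bash
python3 -m pendant '[[0,0,0,0,0,0,-1],[0,0,0,0,0,0,-1],[0,0,0,0,0,0,-0.5],[0,0,0,0,0,0,-0.2],[0,0,0,0,0,0,0.1],[0,0,0,0,0,0,0.2],[0,0,0,0,0,0,0.2],[0,0,0,0,0,0,0.2]]' 20; python3 -m pendant '[[0,0,0,0,0,-30,0.2],[0,0,0,0,0,-60,0.2],[0,0,0,0,0,-60,0.2],[0,0,0,0,62,0,0.2],[0,0,0,0,62,0,0.2],[0,0,0,0,62,0,0.2],[0,0,0,0,62,0,0.2],[0,0,0,0,0,0,0.2],[0,0,0,0,0,0,0.2]]'
python3 - <<'E'
from h import *
d=img('top');s=img('side');x,y,w,h=440,198,45,60
def f(p,x,y,w,h,vlo):
    c=cv2.resize(p[y:y+h,x:x+w],None,fx=4,fy=4,interpolation=cv2.INTER_CUBIC); m=cv2.inRange(cv2.cvtColor(c,cv2.COLOR_RGB2HSV),(8,150,vlo),(22,255,255))
    n,l,st,ce=cv2.connectedComponentsWithStats(m); i=1+st[1:,4].argmax(); r=cv2.boxPoints(cv2.minAreaRect(np.argwhere(l==i)[:,::-1].astype(np.float32)))
    return st[i,4]/16,(ce[i]+.5)/4-.5+[x,y],(r+.5)/4-.5+[x,y]
a,c,r=f(d['pixels'],440,198,45,60,120); print(a,c); print(np.round([onz(d,*q,.067) for q in r],4))
print(f(s['pixels'],345,130,55,40,100)[:2])
E
```

```text
time_s: 35.0
tool_pos: [0.475, -0.3419, 0.0154]
tcp_rot: [-0.194, -3.136, -0.0]
contact_force: [0.3, -0.2, 0.9]
grip_width: 0.0513
grasp_force: 0.0
time_s: 36.12
tool_pos: [0.5057, -0.0958, 0.1655]
tcp_rot: [0.193, 3.135, -0.001]
contact_force: [-0.4, -0.2, 0.1]
grip_width: 0.051
grasp_force: 0.0
207.75 [466.50722022 234.18434116]
[[ 0.4312 -0.3277  0.067 ]
 [ 0.5163 -0.3383  0.067 ]
 [ 0.5147 -0.354   0.067 ]
 [ 0.4296 -0.3433  0.067 ]]
(np.float64(82.8125), array([372.58330189, 141.54801887]))
```

The pick is back within about 1 mm of where it started, and the key is on the shelf. Handing in.

```bash
python3 -c "
from plant import ctrl
print(ctrl.close_job())"
```

```text
the job is handed in; nothing more can be done
None
```

The job is handed in at about 36 s: the key lies flat on the jig's shelf and the pick is back in its rest within about 1 mm of where it started; the first grasp closed on air because the fingers end about 26 mm above the reported TCP, which I found by touching the table and corrected for.

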